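# Pack the rivet setters into the kit tray

### The arm

A 6-joint arm with a two-finger parallel gripper is mounted at the origin on the work surface. World frame = base frame: x ahead of the robot, y to its left, z up, the work surface at z = 0. Lengths are in mm, angles in rad, forces in N, time in s.
With the tool pointing down it reaches from about 350 to 875 mm from the base axis. Payload 4.2 kg.
Tool frame: the origin (TCP) lies at the very end of the fingers, on their centre line; the grasp point (between the pads) lies 19 mm behind it; z points along the fingers, y is the line along which they close (so a half turn about z gives the same grasp; the last joint's range is limited). The gripper opens to 85 mm and grips with 20 to 120 N. Pads are 22 mm wide; open, the fingers measure 114 mm over their backs; the gripper's body (76 mm by 85 mm) begins 54 mm behind the grasp point. The pads swing forward as they close: fully open they stand 13 mm farther back than shut.
Start: joints at [1.6, 0.385, 0.008, 0, -1.194, -0.259], TCP at [142.333, 608.556, 193.912] pointing down, gripper open.
Joint ranges: [-3.14, 3.14], [-1.21, 2.06], [-1.07, 1.41], [-3.16, 2.05], [-2.99, -0.16], [-3.1, 3.1]. Speed limits (rad/s): [2.79, 2.79, 3.14, 3.14, 3.14, 3.14].

### API

Orientations are given as a unit quaternion [x, y, z, w].
In Python, from bench import read_state, get_image, camera_model, job_done gives the robot as it stands.
- The arm moves only by the shell command python3 -m handwheel 'ROWS'. ROWS is JSON, a list of rows, each a list of 7 numbers: the shift along the tool's x, y, z in m, then the turn, a rotation vector about the tool's x, y, z in rad, then the gripper's target within -1 to 1 (fully open at 1, half-way at 0, shut at -1). In form: [[dx, dy, dz, wx, wy, wz, jaw], ...]. A call has 1 to 10 rows; each row is the pose to reach, as a shift and turn from the pose commanded when the call began, along the tool's axes at that moment; what a row does not reach only later rows make up. A row lasts 1/8 s, in which the tool goes at most 62.5 mm and 10.7 degrees, less where a joint would pass 70% of its speed; a pose out of reach is approached as far as the arm can. A call with a gripper value outside its range is refused whole. The fingers move at their own pace and stop on an object; the grip force is fixed at half the most. Time passes only in rows, so rows that repeat a pose let the fingers close. It gives the time, the measured TCP pose, the force, the opening and the grip force at its end, in the units of the state.
- read_state(): the state, without advancing time (a new reading comes with each control period).
- get_image(name): name is "scene" or "top"; returns (picture, depth): 384x512x3 uint8, blue, green, red; 384x512 float32, mm along the optical axis (not along the pixel's ray), 0 where there is no reading.
- camera_model(name): a dict with "K" (3x3 intrinsics, pixels), "dist" ([k1, k2, p1, p2, k3] as OpenCV has them; the pictures are not rectified), "rvec" (rotation vector, rad) and "tvec" (3), from world to camera coordinates, as OpenCV has them. Camera axes: x right, y down, z forward; pixel columns grow to the right and rows downward; lengths in mm; the calibration is good to about 2 mm. A picture is of the moment at which its call begins. camera_model takes no time and is no camera call.
- job_done(): hands the job in; it is judged then, once.
The state is a dict: "clock": time; "joints": joint angles; "joint_vel": joint speeds; "joint_efforts": joint torques, N m; "position": TCP position; "ee_rot": TCP orientation; "contact_force": force on the tool from outside, world axes, zero at the start; "wrist_torque": the same for the moment, N m; "gripper_width": finger opening in mm; "grasp_force": force on a finger pad.
Only numpy, scipy, OpenCV 4.12 (cv2) and the standard library are available. Lean on these libraries where they do the work, as an engineer would, in place of code of your own. Each camera call takes 0.05 s, during which the arm holds its last target. There are 200 camera calls.

### The job

First lift the retaining bar out of the tool rack's two brackets and lay it flat and lengthwise on the cork pad, grip upward, before moving any tool. Then lay the red, blue and green rivet setters in the yellow kit tray, each flat in the lane of its own colour. Leave the two black punches where they are, one in the rack and one on the mat, and do not shift or knock over the maul.

Things in the scene. Friction and masses are not known exactly. Their poses are not given: they have to be found in the camera images.
- red_center (a point): Red rivet setter: steel tool 140 mm long, lying along its own x, with a red plastic sleeve (64 mm long, 20 x 20 mm square) round its middle and a 12 mm square steel shank at each end; 0.12 kg. This point is the sleeve's centre, 10 mm above its underside; z up. It starts in the rack, under the retaining bar, in any of the three places. Belongs in the red lane of the tray.
- blue_center (a point): Blue rivet setter: steel tool 140 mm long, lying along its own x, with a blue plastic sleeve (64 mm long, 20 x 20 mm square) round its middle and a 12 mm square steel shank at each end; 0.12 kg. This point is the sleeve's centre, 10 mm above its underside; z up. It starts in the rack, under the retaining bar, in any of the three places. Belongs in the blue lane of the tray.
- green_center (a point): Green rivet setter: steel tool 140 mm long, lying along its own x, with a green plastic sleeve (64 mm long, 20 x 20 mm square) round its middle and a 12 mm square steel shank at each end; 0.12 kg. This point is the sleeve's centre, 10 mm above its underside; z up. It starts loose on the maroon mat, its sleeve lying on the bench top (z = 0). Belongs in the green lane of the tray.
- black_a_center (a point): First black punch, a look-alike: steel tool 140 mm long, lying along its own x, with a black plastic sleeve (64 mm long, 20 x 20 mm square) round its middle and a 12 mm square steel shank at each end; 0.12 kg. This point is the sleeve's centre, 10 mm above its underside; z up. It starts in the rack and stays there.
- black_b_center (a point): Second black punch, a look-alike: steel tool 140 mm long, lying along its own x, with a black plastic sleeve (64 mm long, 20 x 20 mm square) round its middle and a 12 mm square steel shank at each end; 0.12 kg. This point is the sleeve's centre, 10 mm above its underside; z up. It starts loose on the maroon mat and stays there.
- bar_grip (a point): Retaining bar: flat aluminium, 240 (its y) x 24 (x) x 10 mm, 0.19 kg, with a wooden grip block 20 (x) x 50 (y) x 38 mm high on its middle. This point is the block's centre, 29 mm above the bar's underside; z up. At first it lies in the rack's two open-topped brackets (2 mm play each side), 4 mm above the tools; it comes out straight up.
- rack: Fixed tool rack. Grey base 134 (x) x 222 (y) x 6 mm; two wooden notched rails, 40 mm high, at x = -47 and +47 mm, 82 mm clear between them. Three tools lie along x at y = -50, 0, +50 mm, sleeve centres 36 mm above the bench. Steel fork brackets at y = -103 and +103 mm carry the bar's underside at 50 mm; prongs end at 68 mm. Origin: centre of the underside, on the bench.
- tray: Fixed yellow tray 180 (x) x 204 (y) mm, floor 4 mm thick, outer walls 5 mm thick, 20 mm high overall. Two dividers, 4 mm thick, rising 8 mm from the floor, make three lanes along x, each 170 x 62 mm inside, with coloured floors: red at y = +66 mm, blue at y = 0, green at y = -66 mm. Origin: centre of the underside, on the bench.
- pad: Fixed cork pad 70 (x) by 280 (y) mm, 4 mm thick, flat on the bench: resting place for the retaining bar, lengthwise (bar's y along pad's y, either way round). Origin: centre of its underside.
- maul_center (a point): Bystander: a maul standing upright on its head, white head 66 mm across and 85 mm high, black and brass handle above, 184 mm tall in all, 0.6 kg. This point is on its axis 92 mm above the bench.
Not all that is in view belongs to the job. What is shaped like the part that bears blue_center but purple is not meant. What is shaped like the part that bears red_center but orange is not meant.

How it is judged (in metres and radians):
On the way, in this order (a step that is already met when the one before it is completed fails the run):
1. the bar lies on the cork pad, no setter moved yet (x of bar_grip in the frame of pad between -0.023 and 0.023 m and y of bar_grip in the frame of pad between -0.025 and 0.025 m and z of bar_grip in the frame of pad below 0.039 m and angle between bar_grip's own z axis and vertical below 0.12 rad and angle between the y axis of bar_grip and the y axis of pad, either way round below 0.2 rad and linear speed of bar below 0.03 m/s and angular speed of bar below 0.3 rad/s and distance of each of red_center, blue_center, green_center from where it was at the start of the episode below 0.03 m), for 0.2 s.
2. the three setters lie in their lanes (x of red_center in the frame of tray between -0.022 and 0.022 m and y of red_center in the frame of tray between 0.041 and 0.091 m and z of each of red_center, blue_center, green_center in the frame of tray below 0.02 m and angle between the x axis of each of red_center, blue_center, green_center and the x axis of tray, either way round below 0.35 rad and linear speed of each of red, blue, green below 0.03 m/s and angular speed of each of red, blue, green below 0.3 rad/s and x of blue_center in the frame of tray between -0.022 and 0.022 m and y of blue_center in the frame of tray between -0.025 and 0.025 m and x of green_center in the frame of tray between -0.022 and 0.022 m and y of green_center in the frame of tray between -0.091 and -0.041 m), for 0.2 s.
At the end, for the whole second after the job is handed in: Bar at rest on the pad, grip up, within 23 mm across, 25 mm along and 0.2 rad of its middle line; each setter at rest on the floor of its own colour's lane (within 25 mm across, 22 mm along, 0.35 rad, 6 mm of lying height); both black punches within 25 mm of their start (all of step 2 and x of bar_grip in the frame of pad between -0.023 and 0.023 m and y of bar_grip in the frame of pad between -0.025 and 0.025 m and z of bar_grip in the frame of pad below 0.039 m and angle between bar_grip's own z axis and vertical below 0.12 rad and angle between the y axis of bar_grip and the y axis of pad, either way round below 0.2 rad and linear speed of bar below 0.03 m/s and angular speed of bar below 0.3 rad/s and distance of each of black_a_center, black_b_center from where it was at the start of the episode below 0.025 m); the robot touches nothing.
It fails at once if a black punch was moved more than 25 mm (distance of any of black_a_center, black_b_center from where it was at the start of the episode above 0.025 m).
It fails at once if the maul was shifted more than 40 mm or tipped (distance of maul_center from where it was at the start of the episode above 0.04 m or angle between maul_center's own z axis and vertical above 0.4 rad).
It also fails if it takes over 134 s, if anything falls off the work surface, if the arm or the gripper's body presses on something with over 40 N, if the wrist force passes 120 N, or if a joint passes its speed limit or range.

## Working session

There is one attempt and no reset: what is moved stays moved. The work goes in short steps, Python scripts to look and compute and a shell command to move; the robot and the scene stay as the last step left them, time stands still between calls to the robot, and variables do not carry over. Pictures are saved under pics/ and viewed, at most 14 in all, crops included, and the job is handed in when it is done.

```bash
mkdir -p pics; cat > h.py <<'E'
import numpy as np, cv2
from scipy.spatial.transform import Rotation as R
from bench import read_state, get_image, camera_model, job_done
def cam(n):
    m=camera_model(n); return np.array(m["K"],float),np.array(m["dist"],float),cv2.Rodrigues(np.array(m["rvec"],float))[0],np.array(m["tvec"],float).ravel()
def px2w(n,pts,z):
    "pixels -> world at given height z"
    K,d,Rm,t=cam(n); p=cv2.undistortPoints(np.array(pts,float).reshape(-1,1,2),K,d).reshape(-1,2)
    r=np.c_[p,np.ones(len(p))]@Rm; c=-Rm.T@t
    z=np.broadcast_to(z,len(p)); return c+r*((z-c[2])/r[:,2])[:,None]
def dw(n,pts,dep):
    K,d,Rm,t=cam(n); p=cv2.undistortPoints(np.array(pts,float).reshape(-1,1,2),K,d).reshape(-1,2)
    D=np.array([dep[int(v),int(u)] for u,v in pts]); return (np.c_[p,np.ones(len(p))]*D[:,None]-t)@Rm
def delta(target,yaw=None):
    "shift in tool axes (m) to world target mm"
    s=read_state(); r=R.from_quat(s["ee_rot"]); p=np.array(s["position"])
    print("tool x axis",r.as_matrix()[:,0].round(3),"y",r.as_matrix()[:,1].round(3),"pos",p.round(1))
    print("shift m",(r.inv().apply(np.array(target)-p)/1000).round(4))
    if yaw is not None: # yaw = world angle of tool x axis wanted, tool down
        c,s_=np.cos(yaw),np.sin(yaw); T=R.from_matrix(np.array([[c,s_,0],[s_,-c,0],[0,0,-1]]))
        print("rotvec",(r.inv()*T).as_rotvec().round(4))
E
python3 - <<'E'
from h import *
for n in("top","scene"):
    p,d=get_image(n); cv2.imwrite(f"pics/{n}0.png",cv2.resize(p,(800,600),interpolation=cv2.INTER_CUBIC)); np.savez(f"{n}0.npz",p=p,d=d)
    K,_,Rm,t=cam(n); print(n,-Rm.T@t,K[0,0])
s=read_state();print(s)
E
```

```text
top [ 288.41325631   87.75582401 1646.48309816] 492.45924466992153
scene [ 951.92908597  536.9859032  1100.37072857] 418.52362478404615
{'clock': 0.1, 'joints': array([ 1.59954469e+00,  3.85502321e-01,  6.76397789e-03, -4.22899624e-04,
       -1.19397592e+00, -2.58620666e-01]), 'joint_vel': array([-0.00082638, -0.00274566,  0.00230921,  0.0009319 ,  0.00050568,
        0.00083697]), 'joint_efforts': array([-1.60452928e-04, -3.93318415e+01,  1.88930869e+01,  4.19785157e+00,
       -2.54712308e-03,  4.71419511e-06]), 'position': array([142.25049321, 607.99659775, 192.91972649]), 'ee_rot': array([ 9.93392685e-01, -1.14760686e-01, -5.71989727e-05,  9.77229466e-04]), 'contact_force': array([0.43487394, 0.52782071, 0.00854024]), 'wrist_torque': array([-0.00864507, -0.00532356, -0.00767893]), 'grasp_force': 0.0, 'gripper_width': 84.91107408782143}
```

View pics/top0.png

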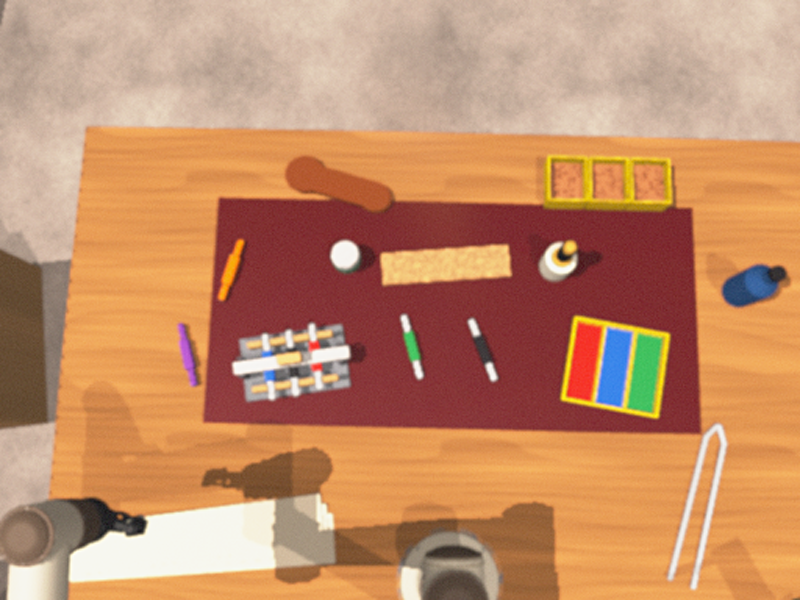

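View pics/scene0.png

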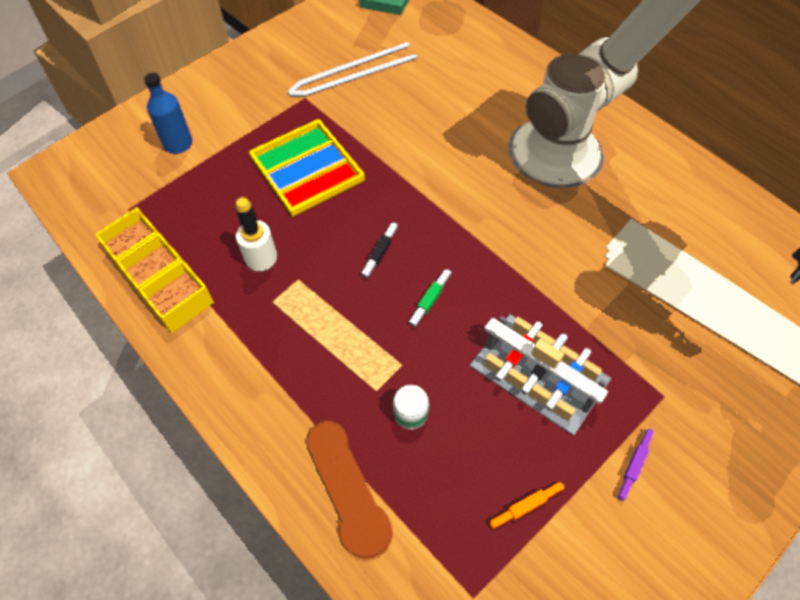

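Candidates (top picture):
- Red: rack sleeve (316,352), versus the orange decoy (231,270).
- Blue: rack sleeve (268,365), versus the purple decoy (188,354).
- Green: (412,347) on the mat.
- Black: middle of the rack (290,365), and (482,350) on the mat.
- Bar grip: (289,358).
- Pad: (446,264); the striped yellow box at (608,182) isn't the tray, which is at (615,366).

I'm taking the rack tools and checking them in close crops.

```bash
python3 - <<'E'
import cv2,numpy as np
p=np.load("top0.npz")["p"]
cv2.imwrite("pics/c1.png",cv2.resize(p[195:265,140:240],None,fx=8,fy=8,interpolation=cv2.INTER_CUBIC))
cv2.imwrite("pics/c2.png",cv2.resize(p[150:275,238:438],None,fx=4,fy=4,interpolation=cv2.INTER_CUBIC))
E
```

```text
(no output)
```

View pics/c1.png

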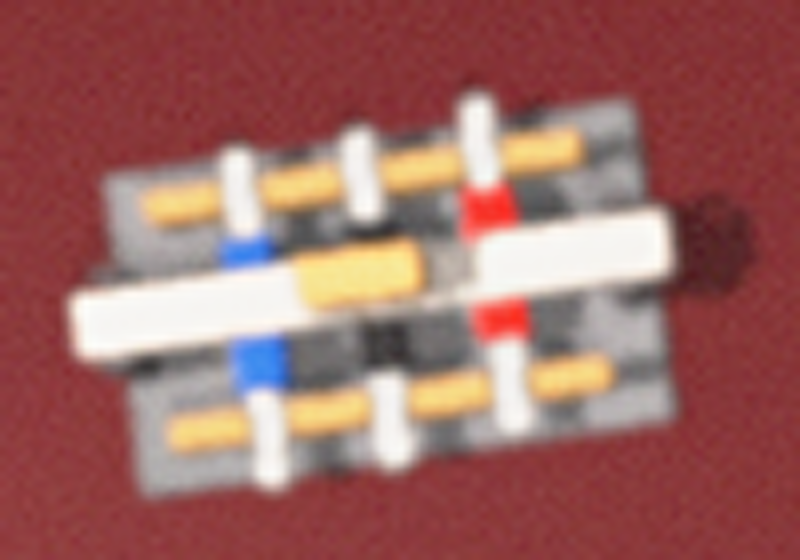

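View pics/c2.png

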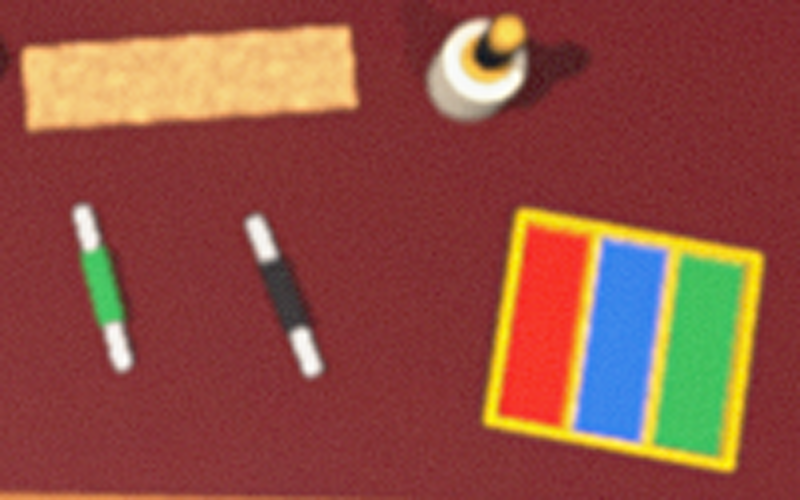

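The crops show blue, black and red in the rack, left to right, under the bar. The grip block is at c1 (360,272). The tray lanes run red, blue, green from left to right. Converting pixels now.

```bash
python3 - <<'E'
from h import *
c1=lambda P:[((x+.5)/8-.5+140,(y+.5)/8-.5+195) for x,y in P]
c2=lambda P:[((x+.5)/4-.5+238,(y+.5)/4-.5+150) for x,y in P]
def show(n,P,z):
    w=px2w("top",P,z)[:,:2]; print(n,"centre",w.mean(0).round(1),"pts",w.round(0).tolist()); return w
def ln(w): v=w[0]-w[-1]; print("   len",np.hypot(*v).round(1),"ang",np.arctan2(v[1],v[0]).round(3))
w=show("bar",c1([(72,295),(668,208),(672,270),(80,358)]),60); ln(np.array([(w[0]+w[3])/2,(w[1]+w[2])/2]))
show("grip",c1([(293,262),(416,240),(424,290),(303,308)]),98)
for n,a in dict(red=[(477,97),(515,430)],blue=[(238,150),(272,487)],black=[(358,130),(395,468)]).items(): ln(show(n,c1(a),42))
for n,a in dict(green=[(82,205),(123,372)],blackb=[(254,215),(314,377)]).items(): ln(show(n,c2(a),16))
w=show("pad",c2([(22,47),(350,26),(358,106),(28,130)]),4); ln(np.array([(w[0]+w[3])/2,(w[1]+w[2])/2]))
w=show("tray",c2([(518,208),(764,254),(735,470),(485,426)]),20); ln(np.array([(w[0]+w[1])/2,(w[2]+w[3])/2]))
show("rackbase",c1([(105,175),(632,98),(675,418),(145,495)]),6)
show("maul",c2([(478,62)]),85)
E
```

```text
bar centre [442.4 341. ] pts [[434.0, 463.0], [476.0, 223.0], [451.0, 220.0], [409.0, 458.0]]
   len 242.9 ang 1.743
grip centre [441.6 340.6] pts [[446.0, 367.0], [456.0, 319.0], [436.0, 315.0], [428.0, 362.0]]
red centre [453.8 293.8] pts [[522.0, 305.0], [386.0, 283.0]]
   len 138.0 ang 0.158
blue centre [428.7 391.6] pts [[497.0, 402.0], [360.0, 381.0]]
   len 139.2 ang 0.155
black centre [438.  342.2] pts [[507.0, 353.0], [369.0, 331.0]]
   len 139.8 ang 0.158
green centre [480.7  92.5] pts [[550.0, 111.0], [411.0, 74.0]]
   len 143.9 ang 0.263
blackb centre [478.  -58.5] pts [[545.0, -33.0], [411.0, -84.0]]
   len 143.6 ang 0.363
pad centre [664.9  22.3] pts [[688.0, 166.0], [713.0, -115.0], [643.0, -121.0], [616.0, 159.0]]
   len 281.9 ang 1.664
tray centre [ 448.2 -341.7] pts [[556.0, -254.0], [521.0, -459.0], [342.0, -430.0], [374.0, -224.0]]
   len 183.0 ang -0.161
rackbase centre [442.4 342.6] pts [[490.0, 465.0], [528.0, 244.0], [394.0, 221.0], [357.0, 440.0]]
maul centre [ 664.5 -208.8] pts [[664.0, -209.0]]
```

```bash
python3 - <<'E'
from h import *
delta([441.5,341,165],0.17-np.pi/2)
E
```

```text
tool x axis [ 0.974 -0.228  0.   ] y [-0.228 -0.974  0.002] pos [142.3 608.  192.9]
shift m [0.3522 0.1917 0.0283]
rotvec [ 0.0017 -0.0012  1.1708]
```

```bash
python3 -m handwheel '[[0.06,0.03,0,0,0,0.17,1],[0.12,0.06,0.01,0,0,0.34,1],[0.18,0.09,0.015,0,0,0.51,1],[0.23,0.12,0.02,0,0,0.68,1],[0.28,0.15,0.025,0,0,0.85,1],[0.32,0.175,0.028,0,0,1.0,1],[0.352,0.192,0.028,0,0,1.171,1],[0.352,0.192,0.028,0,0,1.171,0.2],[0.352,0.192,0.028,0,0,1.171,0.2],[0.352,0.192,0.028,0,0,1.171,0.2]]'
python3 - <<'E'
from h import *
delta([441.5,341,68],0.17-np.pi/2)
for n in("top","scene"):
    p,d=get_image(n); np.savez(f"{n}1.npz",p=p,d=d)
K,d_,Rm,t=cam("scene")
u=cv2.projectPoints(np.array([[441.5,341.,98]]),cv2.Rodrigues(Rm)[0],t,K,d_)[0].ravel();print(u)
u=u.astype(int);p=np.load("scene1.npz")["p"];cv2.imwrite("pics/s1.png",cv2.resize(p[u[1]-55:u[1]+35,u[0]-60:u[0]+60],None,fx=6,fy=6,interpolation=cv2.INTER_CUBIC))
E
```

```text
clock: 1.35
position: [440.6, 342.1, 165.8]
ee_rot: [0.765, -0.644, -0.0, 0.0]
contact_force: [-0.7, 0.7, -0.6]
gripper_width: 51.1
grasp_force: 0.0
tool x axis [ 0.171 -0.985  0.   ] y [-0.985 -0.171  0.   ] pos [440.6 342.1 165.8]
shift m [ 0.0013 -0.0007  0.0978]
rotvec [ 0.0002 -0.      0.0021]
[352.8090806  223.00401823]
```

View pics/s1.png

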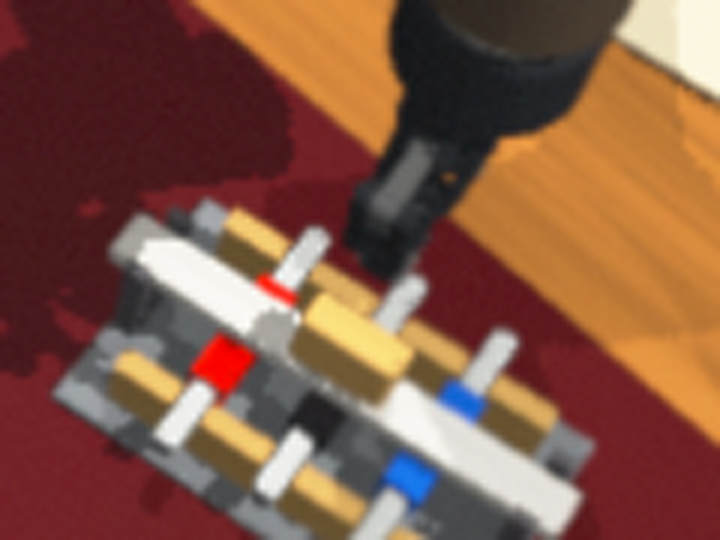

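The gripper is above the block, whose top centre is at crop (357,328); the prediction was (360,330). Descending.

```bash
python3 -m handwheel '[[0.001,0,0.04,0,0,0,0.2],[0.001,0,0.07,0,0,0,0.2],[0.001,0,0.085,0,0,0,0.2],[0.001,0,0.097,0,0,0,0.2],[0.001,0,0.097,0,0,0,-0.3],[0.001,0,0.097,0,0,0,-1],[0.001,0,0.097,0,0,0,-1],[0.001,0,0.097,0,0,0,-1],[0.001,0,0.097,0,0,0,-1],[0.001,0,0.097,0,0,0,-1]]'
```

```text
clock: 2.7
position: [441.5, 340.5, 69.0]
ee_rot: [0.765, -0.645, 0.0, -0.0]
contact_force: [-0.0, 0.0, 0.1]
gripper_width: -0.1
grasp_force: 0.0
```

The gripper closed on nothing; looking.

```bash
python3 - <<'E'
from h import *
p,d=get_image("scene")
cv2.imwrite("pics/s2.png",cv2.resize(p[168:258,293:413],None,fx=6,fy=6,interpolation=cv2.INTER_CUBIC))
K,d_,Rm,t=cam("scene");s=read_state();print(s["position"],s["gripper_width"],s["contact_force"])
for q in ([441.5,340.5,69],[441.5,341,98],[441.5,341,140]):
    print(cv2.projectPoints(np.array([q],float),cv2.Rodrigues(Rm)[0],t,K,d_)[0].ravel())
E
```

```text
[441.52510362 340.43432511  68.95336266] -0.36775080899955714 [0.31354204 0.35256962 0.08232113]
[350.69106887 227.57018024]
[352.8090806  223.00401823]
[355.83426473 215.82746316]
```

View pics/s2.png

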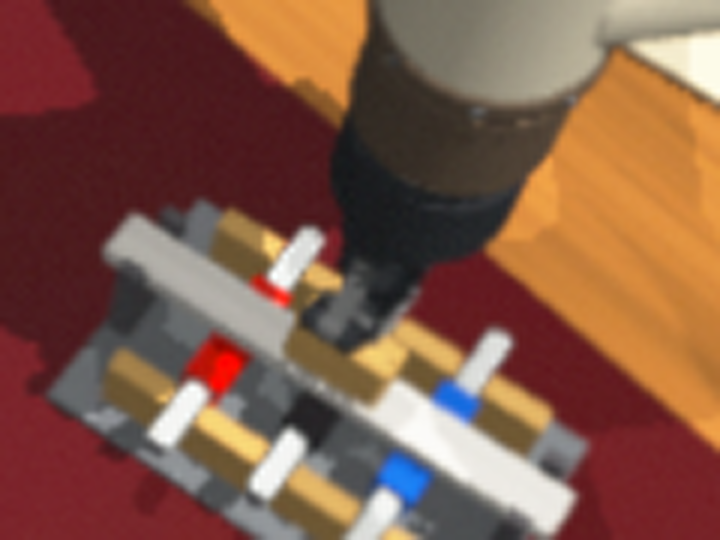

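```bash
python3 - <<'E'
from h import *
p,d=get_image("scene")
P=[(x/6+293,y/6+168) for x,y in [(390,355),(380,385),(330,365),(350,335),(330,315),(345,290),(385,290),(180,270),(530,480),(220,365),(405,480)]]
for a,b in zip(P,dw("scene",P,d)): print(np.round(a),b.round(0))
print("before, block:",dw("scene",[(352,222),(356,225),(347,220)],np.load("scene0.npz")["d"]).round(0), dw("top",[(184.5,228)],np.load("top0.npz")["d"]).round(0))
E
```

```text
[358. 227.] [438. 358.  93.]
[356. 232.] [451. 364.  90.]
[348. 229.] [456. 340.  82.]
[351. 224.] [498. 360. 200.]
[348. 220.] [497. 348. 200.]
[350. 216.] [488. 347. 208.]
[357. 216.] [478. 359. 212.]
[323. 213.] [460. 256.  61.]
[381. 248.] [423. 436.  62.]
[330. 229.] [475. 298.  43.]
[360. 248.] [456. 395.  43.]
before, block: [[440. 337.  97.]
 [438. 350.  95.]
 [447. 325.  99.]] [[445. 342.  90.]]
```

```bash
python3 - <<'E'
from h import *
p,d=get_image("top")
cv2.imwrite("pics/t2.png",cv2.resize(p[175:265,120:240],None,fx=6,fy=6,interpolation=cv2.INTER_CUBIC))
K,d_,Rm,t=cam("top")
for q in ([441.5,340.5,69],[441.5,341,140],[497,355,200],[441,341,300]):
    u=cv2.projectPoints(np.array([q],float),cv2.Rodrigues(Rm)[0],t,K,d_)[0].ravel();print(q,((u-[120,175])*6).round())
E
```

```text
[441.5, 340.5, 69] [395. 329.]
[441.5, 341, 140] [373. 315.]
[497, 355, 200] [331. 190.]
[441, 341, 300] [316. 280.]
```

View pics/t2.png

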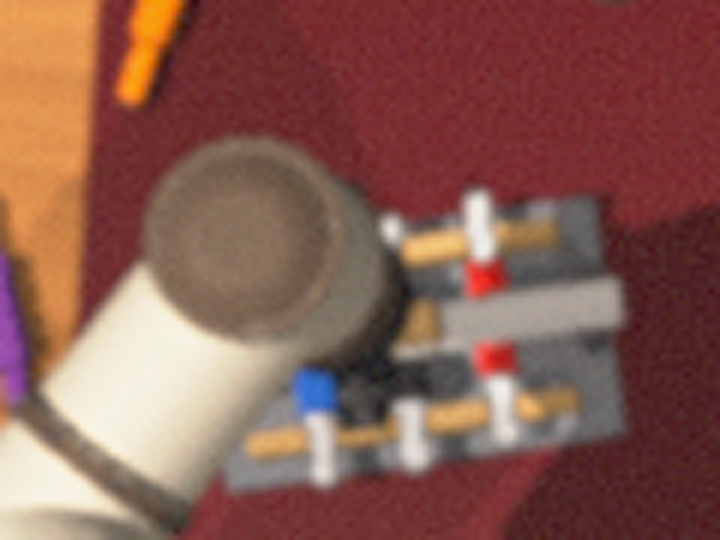

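The top view shows the wrist head centred at (240,235), over the block. The scene depth puts the fingers much higher, at z≈200. Checking depth on the wrist to settle this.

```bash
python3 - <<'E'
from h import *
p,d=get_image("top")
P=[(x/6+120,y/6+175) for x,y in [(240,235),(230,210),(270,260),(100,400),(360,280),(385,330),(480,270)]]
for a,b in zip(P,dw("top",P,d)): print(np.round(a),b.round(0))
for f in ("scene1.npz",None):
    d=np.load(f)["d"] if f else get_image("scene")[1]
    P=[(x/6+293,y/6+168) for x,y in [(380,265),(370,225),(400,180),(470,80),(440,60)]]
    for a,b in zip(P,dw("scene",P,d)): print(f,np.round(a),b.round(0))
E
```

```text
[160. 214.] [439. 341. 472.]
[158. 210.] [450. 346. 466.]
[165. 218.] [429. 327. 474.]
[137. 242.] [373. 399. 446.]
[180. 222.] [430. 303. 402.]
[184. 230.] [421. 312. 275.]
[200. 220.] [477. 299.  48.]
scene1.npz [356. 212.] [496. 360. 258.]
scene1.npz [355. 206.] [508. 355. 298.]
scene1.npz [360. 198.] [492. 353. 310.]
scene1.npz [371. 181.] [478. 357. 368.]
scene1.npz [366. 178.] [479. 345. 368.]
None [356. 212.] [480. 354. 229.]
None [355. 206.] [478. 343. 244.]
None [360. 198.] [475. 346. 279.]
None [371. 181.] [481. 358. 373.]
None [366. 178.] [484. 347. 375.]
```

```bash
python3 - <<'E'
from h import *
z=np.load("top0.npz");p,d=z["p"],z["d"]
cv2.imwrite("pics/t0g.png",cv2.resize(p[310:365,10:110],None,fx=8,fy=8,interpolation=cv2.INTER_CUBIC))
K,d_,Rm,t=cam("top")
for q in ([142,608,194],[142,608,270],[142,608,597]):
    u=cv2.projectPoints(np.array([q],float),cv2.Rodrigues(Rm)[0],t,K,d_)[0].ravel();print(q,((u-[10,310])*8).round())
uv=[(u,v) for v in range(310,365) for u in range(40,110) if d[v,u]>0]
w=dw("top",uv,d); m=(w[:,2]>100); 
for zz in range(180,330,10):
    k=m&(abs(w[:,2]-zz)<5)
    if k.sum(): print(zz,k.sum(),w[k].mean(0).round(0),np.ptp(w[k][:,0]).round(),np.ptp(w[k][:,1]).round())
E
```

```text
[142, 608, 194] [578. 130.]
[142, 608, 270] [498. 150.]
[142, 608, 597] [ 24. 269.]
250 6 [139. 561. 250.] 5.0 6.0
260 5 [140. 562. 260.] 6.0 9.0
270 1 [141. 558. 272.] 0.0 0.0
280 1 [141. 559. 277.] 0.0 0.0
290 10 [135. 550. 292.] 26.0 28.0
300 44 [132. 550. 300.] 39.0 43.0
310 50 [136. 568. 311.] 55.0 139.0
320 33 [134. 561. 320.] 38.0 48.0
```

View pics/t0g.png

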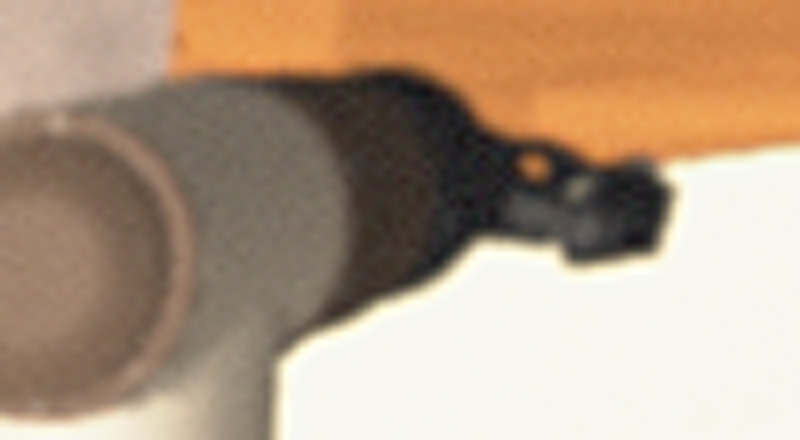

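The body hides the fingers in the scene view. In the start picture, the lowest finger pixels give z≈245, but the reported TCP implies about 207 with the gripper open. So the real fingertips sit about 35–40 mm higher than reported, which fits the miss. I'll reopen, go 30 mm lower and close; that grips the block for any such offset.

```bash
python3 -m handwheel '[[0,0,0,0,0,0,0.2],[0,0,0,0,0,0,0.2],[0,0,0,0,0,0,0.2],[0,0,0,0,0,0,0.2],[0,0,0.01,0,0,0,0.2],[0,0,0.02,0,0,0,0.2]]' ; python3 -m handwheel '[[0,0,0.005,0,0,0,0.2],[0,0,0.01,0,0,0,0.2],[0,0,0.01,0,0,0,-1],[0,0,0.01,0,0,0,-1],[0,0,0.01,0,0,0,-1],[0,0,0.01,0,0,0,-1],[0,0,0.01,0,0,0,-1]]'
```

```text
clock: 3.7
position: [441.3, 340.2, 48.1]
ee_rot: [0.765, -0.645, -0.0, 0.0]
contact_force: [0.4, -0.1, 0.2]
gripper_width: 51.2
grasp_force: 0.0
clock: 4.58
position: [441.7, 340.7, 39.2]
ee_rot: [0.765, -0.644, 0.0, -0.0]
contact_force: [0.2, -0.5, 0.5]
gripper_width: 18.7
grasp_force: 60.1
```

Gripped (width 18.7, 60 N). Lifting straight up.

```bash
python3 -m handwheel '[[0,0,-0.01,0,0,0,-1],[0,0,-0.02,0,0,0,-1],[0,0,-0.035,0,0,0,-1],[0,0,-0.06,0,0,0,-1],[0,0,-0.09,0,0,0,-1],[0,0,-0.12,0,0,0,-1],[0,0,-0.12,0,0,0,-1]]'
python3 - <<'E'
from h import *
delta([664.8,22,159],0.093-np.pi/2)
E
```

```text
clock: 5.45
position: [442.8, 341.9, 162.4]
ee_rot: [0.765, -0.644, -0.0, -0.004]
contact_force: [0.0, -0.5, -2.0]
gripper_width: 19.0
grasp_force: 59.9
tool x axis [ 0.17  -0.986 -0.005] y [-0.986 -0.169 -0.006] pos [442.8 341.9 162.4]
shift m [ 0.3529 -0.1646  0.0027]
rotvec [-0.0054  0.0049  0.0773]
```

```bash
python3 -m handwheel '[[0.03,-0.015,0,0,0,0,-1],[0.08,-0.037,0,0,0,0.02,-1],[0.13,-0.06,0,0,0,0.04,-1],[0.18,-0.084,0,0,0,0.05,-1],[0.23,-0.107,0,0,0,0.06,-1],[0.28,-0.13,0,0,0,0.07,-1],[0.32,-0.15,0,0,0,0.077,-1],[0.345,-0.16,0,0,0,0.077,-1],[0.353,-0.164,0,0,0,0.077,-1],[0.353,-0.164,0,0,0,0.077,-1]]'
python3 - <<'E'
from h import *
delta([664.8,22,60],0.093-np.pi/2)
for n in ("scene","top"):
    p,d=get_image(n);np.savez(n+"3.npz",p=p,d=d)
p=np.load("scene3.npz")["p"]
cv2.imwrite("pics/s3.png",cv2.resize(p[120:280,160:370],None,fx=3.8,fy=3.75,interpolation=cv2.INTER_CUBIC))
E
```

```text
clock: 6.7
position: [662.3, 20.1, 157.7]
ee_rot: [0.739, -0.674, -0.001, 0.001]
contact_force: [-0.8, 0.1, -2.6]
gripper_width: 18.7
grasp_force: 59.9
tool x axis [ 0.092 -0.996 -0.   ] y [-0.996 -0.092  0.002] pos [662.3  20.1 157.7]
shift m [-0.0016 -0.0029  0.0977]
rotvec [ 0.002   0.0002 -0.0009]
```

View pics/s3.png

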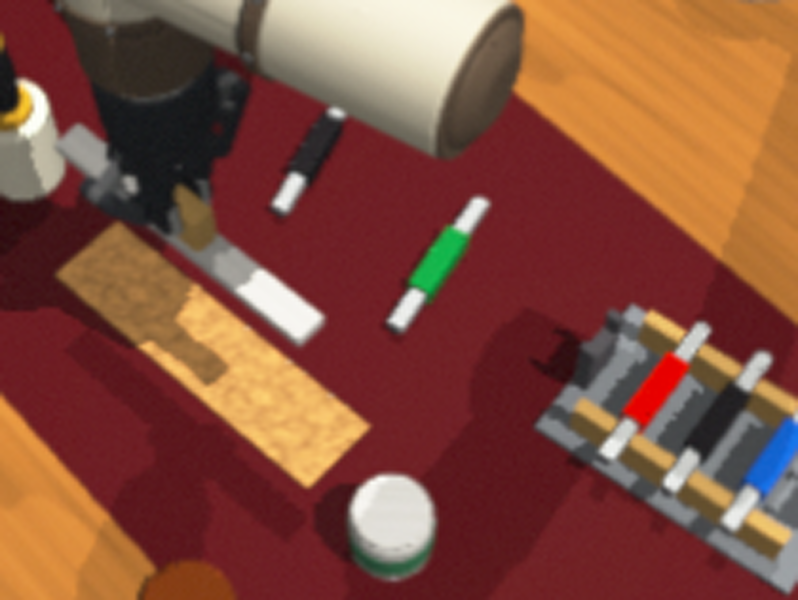

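The bar is held level over the pad, its right end at crop (285,315). The rack tools are undisturbed. Measuring the bar's height by depth.

```bash
python3 - <<'E'
from h import *
d=np.load("scene3.npz")["d"]
P=[(160+x/3.8,120+y/3.75) for x,y in [(265,292),(285,312),(300,325),(90,150),(190,205)]]
print(dw("scene",P,d).round(0))
d=np.load("scene0.npz")["d"]; print("pad",dw("scene",[(218,210)],d).round(0))
E
```

```text
[[656.  96. 176.]
 [657. 117. 177.]
 [657. 132. 178.]
 [672. -77. 177.]
 [662.  31. 217.]]
pad [[654.  21.   3.]]
```

```bash
python3 -m handwheel '[[-0.002,-0.003,0.02,0,0,0,-1],[-0.002,-0.003,0.05,0,0,0,-1],[-0.002,-0.003,0.08,0,0,0,-1],[-0.002,-0.003,0.11,0,0,0,-1],[-0.002,-0.003,0.135,0,0,0,-1],[-0.002,-0.003,0.15,0,0,0,-1],[-0.002,-0.003,0.155,0,0,0,-1],[-0.002,-0.003,0.155,0,0,0,-1]]'; python3 -m handwheel '[[0,0,0.003,0,0,0,-1],[0,0,0.006,0,0,0,-1],[0,0,0.006,0,0,0,-1]]'
```

```text
clock: 7.8
position: [666.1, 22.9, 4.5]
ee_rot: [0.739, -0.673, 0.0, -0.0]
contact_force: [-0.4, -0.3, -1.3]
gripper_width: 18.5
grasp_force: 59.9
clock: 8.18
position: [665.5, 22.5, -2.1]
ee_rot: [0.739, -0.674, -0.0, 0.0]
contact_force: [0.4, -0.5, -2.6]
gripper_width: 18.6
grasp_force: 59.9
```

```bash
python3 -m handwheel '[[0,0,0.002,0,0,0,-1],[0,0,0.003,0,0,0,-1],[0,0,0.004,0,0,0,-1]]'
```

```text
clock: 8.55
position: [665.7, 22.5, -6.2]
ee_rot: [0.739, -0.673, -0.0, 0.0]
contact_force: [0.2, 0.3, -3.2]
gripper_width: 19.1
grasp_force: 59.9
```

```bash
python3 -m handwheel '[[0,0,0,0,0,0,-0.3],[0,0,0,0,0,0,0.2],[0,0,0,0,0,0,0.2],[0,0,0,0,0,0,0.2],[0,0,-0.03,0,0,0,0.2],[0,0,-0.07,0,0,0,0.2],[0,0,-0.12,0,0,0,0.2],[0,0,-0.14,0,0,0,0.2],[0,0,-0.14,0,0,0,0.2]]'
python3 - <<'E'
from h import *
for n in ("scene","top"):
    p,d=get_image(n);np.savez(n+"4.npz",p=p,d=d)
cv2.imwrite("pics/s4.png",cv2.resize(np.load("scene4.npz")["p"],(800,600),interpolation=cv2.INTER_CUBIC))
delta([481,92,132],0.265)
E
```

```text
clock: 9.68
position: [666.8, 22.8, 136.2]
ee_rot: [0.739, -0.673, 0.001, -0.002]
contact_force: [-0.4, 0.4, -1.0]
gripper_width: 51.2
grasp_force: 0.0
tool x axis [ 0.093 -0.996 -0.   ] y [-0.996 -0.093  0.002] pos [664.8  22.5 132.7]
shift m [-0.0862  0.1766  0.0011]
rotvec [ 1.1000e-03  1.9000e-03 -1.7431e+00]
```

View pics/s4.png

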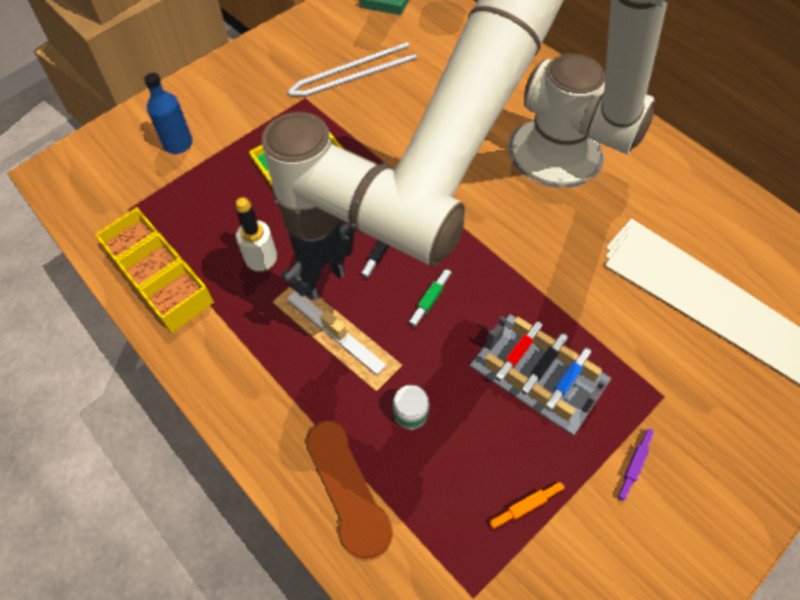

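The bar lies lengthwise on the pad, grip up, at (335,325). Estimating the fingertip height from depth before going low.

```bash
python3 - <<'E'
from h import *
z=np.load("scene4.npz");p,d=z["p"],z["d"]
uv=[(u,v) for v in range(150,195) for u in range(175,235) if d[v,u]>0 and p[v,u].max()<75]
w=dw("scene",uv,d)
loc=w-[666,22.7,136.2]; a=.093-np.pi/2
lx=loc[:,0]*np.cos(a)+loc[:,1]*np.sin(a); ly=loc[:,0]*np.sin(a)-loc[:,1]*np.cos(a)
k=(abs(lx)<60)&(abs(ly)<70)&(loc[:,2]>0)
for q in np.argsort(loc[:,2]+1e4*~k)[:40:2]: print(uv[q],w[q].round(0),"tool xy",lx[q].round(),ly[q].round(),"dz",loc[q,2].round())
u=[(335/800*512,316/600*384),(375/800*512,362/600*384),(300/800*512,303/600*384)]
print("bar",dw("scene",u,d).round(0))
E
```

```text
(214, 175) [642.  16. 177.] tool xy 5.0 24.0 dz 41.0
(214, 174) [641.  15. 179.] tool xy 6.0 26.0 dz 43.0
(215, 175) [642.  20. 181.] tool xy 1.0 24.0 dz 45.0
(216, 175) [641.  23. 184.] tool xy -3.0 25.0 dz 47.0
(213, 173) [643.  14. 185.] tool xy 7.0 24.0 dz 49.0
(213, 172) [641.  12. 187.] tool xy 8.0 25.0 dz 50.0
(215, 174) [642.  21. 187.] tool xy -0.0 24.0 dz 51.0
(199, 191) [705.  33. 189.] tool xy -7.0 -40.0 dz 52.0
(218, 176) [641.  32. 189.] tool xy -12.0 24.0 dz 53.0
(216, 174) [641.  24. 190.] tool xy -4.0 25.0 dz 54.0
(218, 175) [639.  31. 191.] tool xy -11.0 26.0 dz 55.0
(198, 190) [706.  32. 193.] tool xy -5.0 -41.0 dz 56.0
(213, 171) [642.  13. 193.] tool xy 7.0 25.0 dz 57.0
(217, 174) [640.  28. 193.] tool xy -8.0 25.0 dz 57.0
(199, 190) [704.  34. 194.] tool xy -8.0 -39.0 dz 58.0
(196, 188) [707.  25. 195.] tool xy 2.0 -41.0 dz 59.0
(218, 174) [639.  31. 196.] tool xy -11.0 26.0 dz 60.0
(198, 189) [705.  32. 197.] tool xy -5.0 -40.0 dz 61.0
(203, 187) [693.  36. 198.] tool xy -11.0 -28.0 dz 61.0
(218, 173) [638.  30. 199.] tool xy -10.0 27.0 dz 63.0
bar [[658.  17.  51.]
 [656. 123.  13.]
 [680. -69.  16.]]
```

The real tip is about 36 mm above the reported TCP when shut, about 42 mm at half-open. Moving to green.

```bash
python3 -m handwheel '[[-0.01,0.02,0,0,0,-0.18,0.2],[-0.02,0.05,0,0,0,-0.36,0.2],[-0.035,0.075,0,0,0,-0.54,0.2],[-0.05,0.1,0,0,0,-0.72,0.2],[-0.06,0.13,0,0,0,-0.9,0.2],[-0.07,0.15,0,0,0,-1.08,0.2],[-0.08,0.17,0,0,0,-1.26,0.2],[-0.086,0.176,0,0,0,-1.44,0.2],[-0.086,0.176,0,0,0,-1.61,0.2],[-0.086,0.176,0,0,0,-1.743,0.2]]'
python3 -m handwheel '[[0,0,0,0,0,0,0.2],[0,0,0,0,0,0,0.2]]'
python3 - <<'E'
from h import *
delta([481,92.3,-30],0.265)
z=get_image("top");p=z[0]
cv2.imwrite("pics/t5.png",cv2.resize(p[185:255,230:330],None,fx=8,fy=8,interpolation=cv2.INTER_CUBIC))
E
```

```text
clock: 11.02
position: [481.2, 91.4, 132.2]
ee_rot: [0.991, 0.135, -0.002, 0.001]
contact_force: [-0.9, -0.2, -0.9]
gripper_width: 50.9
grasp_force: 0.0
clock: 11.28
position: [481.9, 91.6, 133.0]
ee_rot: [0.991, 0.131, -0.001, 0.0]
contact_force: [-0.7, -0.0, -0.0]
gripper_width: 51.3
grasp_force: 0.0
tool x axis [ 0.966  0.26  -0.002] y [ 0.26  -0.966  0.   ] pos [481.9  91.6 133. ]
shift m [-0.0004 -0.001   0.163 ]
rotvec [ 0.0004  0.0019 -0.0018]
```

View pics/t5.png

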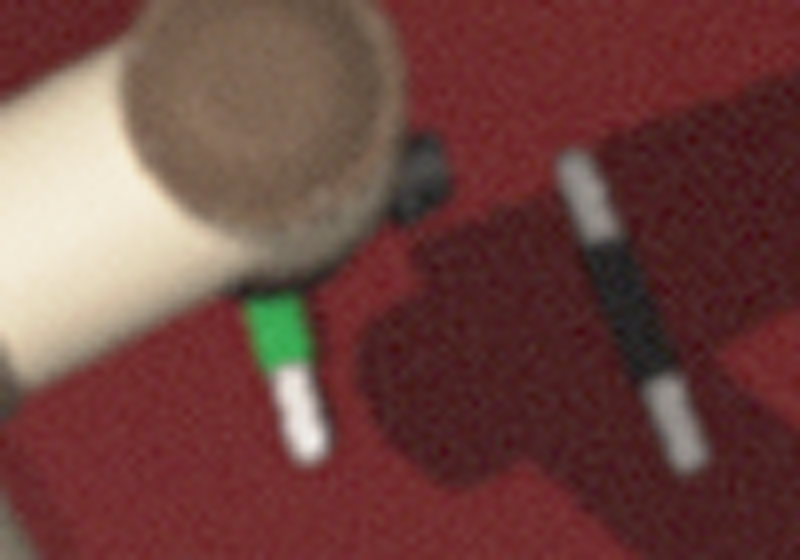

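The wrist is over green, whose near end shows at (285,370), aligned with the closing axis. Descending.

```bash
python3 -m handwheel '[[0,-0.001,0.04,0,0,0,0],[0,-0.001,0.09,0,0,0,0],[0,-0.001,0.13,0,0,0,0],[0,-0.001,0.15,0,0,0,0],[0,-0.001,0.158,0,0,0,0],[0,-0.001,0.158,0,0,0,0]]'
python3 -m handwheel '[[0,0,0.003,0,0,0,0],[0,0,0.006,0,0,0,0],[0,0,0.006,0,0,0,-0.5],[0,0,0.006,0,0,0,-1],[0,0,0.006,0,0,0,-1],[0,0,0.006,0,0,0,-1],[0,0,0.006,0,0,0,-1]]'
```

```text
clock: 12.08
position: [482.3, 92.8, -24.2]
ee_rot: [0.991, 0.132, -0.0, 0.0]
contact_force: [-0.3, 0.2, 0.1]
gripper_width: 42.7
grasp_force: 0.0
clock: 12.95
position: [482.3, 92.8, -29.5]
ee_rot: [0.991, 0.132, 0.0, -0.0]
contact_force: [-2.3, -1.2, 4.6]
gripper_width: 18.4
grasp_force: 60.7
```

```bash
python3 -m handwheel '[[0,0,-0.02,0,0,0,-1],[0,0,-0.06,0,0,0,-1],[0,0,-0.1,0,0,0,-1],[0,0,-0.13,0,0,0,-1],[0,0,-0.13,0,0,0,-1]]'
python3 - <<'E'
from h import *
delta([437.6,-406.8,100],-0.161)
E
```

```text
clock: 13.58
position: [483.6, 93.6, 102.0]
ee_rot: [0.991, 0.132, 0.003, -0.001]
contact_force: [-0.4, -0.6, -1.1]
gripper_width: 18.3
grasp_force: 59.9
tool x axis [0.965 0.262 0.006] y [ 0.262 -0.965 -0.001] pos [483.6  93.6 102. ]
shift m [-1.756e-01  4.708e-01  3.000e-04]
rotvec [-0.0026 -0.0052  0.4263]
```

```bash
python3 -m handwheel '[[-0.01,0.03,0,0,0,0.03,-1],[-0.03,0.085,0,0,0,0.07,-1],[-0.05,0.14,0,0,0,0.12,-1],[-0.07,0.195,0,0,0,0.17,-1],[-0.09,0.25,0,0,0,0.22,-1],[-0.11,0.305,0,0,0,0.27,-1],[-0.13,0.36,0,0,0,0.32,-1],[-0.15,0.41,0,0,0,0.37,-1],[-0.165,0.445,0,0,0,0.4,-1],[-0.175,0.47,0,0,0,0.426,-1]]'
python3 -m handwheel '[[0,0,0,0,0,0,-1],[0,0,0,0,0,0,-1]]'
python3 - <<'E'
from h import *
delta([437.6,-406.8,-17],-0.161)
p,d=get_image("scene"); np.savez("scene6.npz",p=p,d=d)
cv2.imwrite("pics/s6.png",cv2.resize(p[60:165,140:265],None,fx=5.6,fy=5.6,interpolation=cv2.INTER_CUBIC))
E
```

```text
clock: 14.82
position: [434.9, -407.7, 97.4]
ee_rot: [0.997, -0.082, -0.002, -0.001]
contact_force: [-0.2, -0.1, -1.7]
gripper_width: 18.4
grasp_force: 59.9
clock: 15.08
position: [435.7, -405.7, 98.4]
ee_rot: [0.997, -0.08, -0.001, -0.001]
contact_force: [0.1, 0.3, -0.8]
gripper_width: 18.3
grasp_force: 59.9
tool x axis [ 0.987 -0.16  -0.003] y [-0.16  -0.987 -0.001] pos [ 435.7 -405.7   98.4]
shift m [0.0023 0.0009 0.1154]
rotvec [-0.0015  0.0025  0.    ]
```

View pics/s6.png

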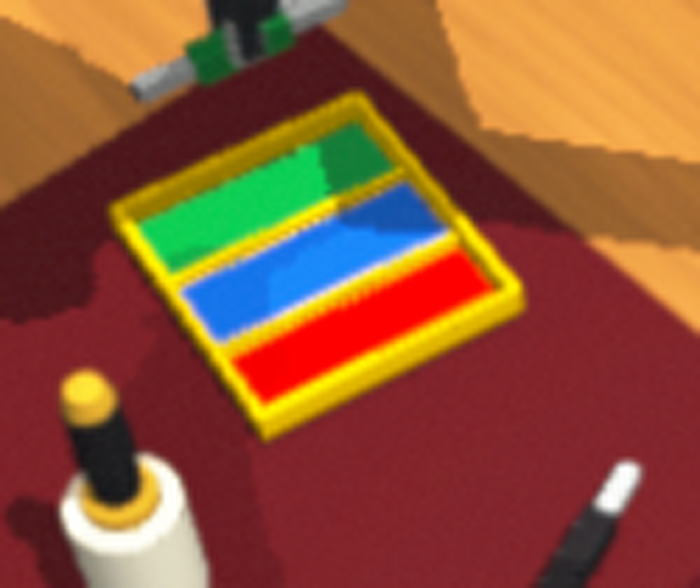

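Green is held level above its lane (crop (240,45)), and the tray is clear. Lowering and releasing with a small opening.

```bash
python3 -m handwheel '[[0.002,0.001,0.03,0,0.0025,0,-1],[0.002,0.001,0.06,0,0.0025,0,-1],[0.002,0.001,0.085,0,0.0025,0,-1],[0.002,0.001,0.105,0,0.0025,0,-1],[0.002,0.001,0.115,0,0.0025,0,-1],[0.002,0.001,0.119,0,0.0025,0,-1],[0.002,0.001,0.119,0,0.0025,0,-1]]'
python3 -m handwheel '[[0,0,0,0,0,0,-0.4],[0,0,0,0,0,0,-0.4],[0,0,0,0,0,0,-0.4]]'
python3 -m handwheel '[[0,0,-0.01,0,0,0,-0.4],[0,0,-0.03,0,0,0,-0.4],[0,0,-0.07,0,0,0,-0.4],[0,0,-0.12,0,0,0,-0.4],[0,0,-0.15,0,0,0,-0.4],[0,0,-0.15,0,0,0,-0.4]]'
python3 - <<'E'
from h import *
delta([453,293,130],0.165)
E
```

```text
clock: 16.0
position: [438.7, -407.9, -18.6]
ee_rot: [0.997, -0.08, 0.002, 0.0]
contact_force: [-0.3, 0.1, -2.0]
gripper_width: 18.0
grasp_force: 59.9
clock: 16.38
position: [438.6, -408.2, -18.5]
ee_rot: [0.997, -0.08, 0.002, 0.0]
contact_force: [0.2, -0.4, -0.2]
gripper_width: 25.5
grasp_force: 0.0
clock: 17.12
position: [439.6, -409.1, 135.1]
ee_rot: [0.997, -0.08, 0.005, 0.002]
contact_force: [0.6, -0.5, -0.5]
gripper_width: 25.2
grasp_force: 0.0
tool x axis [ 0.987 -0.16   0.01 ] y [-0.16  -0.987  0.003] pos [ 439.6 -409.1  135.1]
shift m [-0.099  -0.6952  0.002 ]
rotvec [ 0.0046 -0.0091 -0.3255]
```

```bash
python3 -m handwheel '[[0,-0.03,0,0,0,0,-0.15],[-0.01,-0.09,0,0,0,-0.04,-0.15],[-0.02,-0.15,0,0,0,-0.07,-0.15],[-0.03,-0.21,0,0,0,-0.1,-0.15],[-0.04,-0.27,0,0,0,-0.13,-0.15],[-0.05,-0.33,0,0,0,-0.16,-0.15],[-0.06,-0.39,0,0,0,-0.19,-0.15],[-0.065,-0.45,0,0,0,-0.22,-0.15],[-0.07,-0.5,0,0,0,-0.25,-0.15],[-0.075,-0.53,0,0,0,-0.27,-0.15]]'
python3 - <<'E'
from h import *
delta([453,293,110],0.165)
E
```

```text
clock: 18.38
position: [448.2, 129.3, 130.3]
ee_rot: [0.998, 0.056, 0.001, 0.0]
contact_force: [0.7, 0.2, 0.3]
gripper_width: 36.4
grasp_force: 0.0
tool x axis [0.994 0.112 0.002] y [ 0.112 -0.994  0.001] pos [448.2 129.3 130.3]
shift m [ 0.023  -0.1621  0.0202]
rotvec [ 0.001  -0.0016 -0.053 ]
```

```bash
python3 -m handwheel '[[0.005,-0.05,0,0,0,-0.02,-0.15],[0.015,-0.1,0.01,0,0,-0.04,-0.15],[0.02,-0.145,0.02,0,0,-0.053,-0.15],[0.023,-0.162,0.02,0,0,-0.053,-0.15],[0.023,-0.162,0.02,0,0,-0.053,-0.15],[0.023,-0.162,0.02,0,0,-0.053,-0.15]]'
python3 - <<'E'
from h import *
delta([453,293,-2],0.16)
z=np.load("scene6.npz");p,d=z["p"],z["d"]
# refine rack tool axes: red/blue sleeves in unobstructed scene6 view
hsv=cv2.cvtColor(p,cv2.COLOR_BGR2HSV)
for n,lo,hi in (("red",(0,200,120),(6,255,255)),("blue",(100,150,80),(125,255,255))):
    m=cv2.inRange(hsv,lo,hi); m[:, :300]=0; m[:190]=0;m[270:]=0
    c,l,s,ce=cv2.connectedComponentsWithStats(m); i=1+np.argmax(s[1:,4]); v,u=np.where(l==i)
    w=dw("scene",list(zip(u,v)),d); w=w[(w[:,2]>40)&(w[:,2]<52)]; print(n,s[i],w.mean(0).round(1),np.ptp(w,axis=0).round())
E
```

```text
clock: 19.12
position: [453.8, 289.6, 110.7]
ee_rot: [0.997, 0.08, 0.001, 0.001]
contact_force: [-0.2, 0.1, 1.0]
gripper_width: 36.2
grasp_force: 0.0
tool x axis [0.987 0.16  0.002] y [ 0.16  -0.987  0.001] pos [453.8 289.6 110.7]
shift m [-0.0004 -0.0036  0.1127]
rotvec [ 0.0011 -0.0017  0.0011]
red [324 214  17  20 138] [457.8 291.4  45. ] [62. 28. 10.]
blue [356 232  17  20 152] [432.9 388.1  44.8] [63. 26. 10.]
```

```bash
python3 -m handwheel '[[0,-0.003,0.03,0,0,0,-0.15],[0,-0.003,0.06,0,0,0,-0.15],[0,-0.003,0.085,0,0,0,-0.15],[0,-0.003,0.1,0,0,0,-0.15],[0,-0.003,0.107,0,0,0,-0.15],[0,-0.003,0.112,0,0,0,-0.15],[0,-0.003,0.112,0,0,0,-0.15]]'
python3 -m handwheel '[[0,0,0,0,0,0,-0.5],[0,0,0,0,0,0,-1],[0,0,0,0,0,0,-1],[0,0,0,0,0,0,-1],[0,0,0,0,0,0,-1]]'
```

```text
clock: 20.0
position: [454.0, 293.9, -1.0]
ee_rot: [0.997, 0.081, 0.001, 0.0]
contact_force: [0.8, -0.3, 0.1]
gripper_width: 36.4
grasp_force: 0.0
clock: 20.62
position: [454.2, 292.6, -0.3]
ee_rot: [0.997, 0.082, 0.001, 0.001]
contact_force: [1.7, -4.2, 4.2]
gripper_width: 18.3
grasp_force: 60.9
```

```bash
python3 -m handwheel '[[0,0,-0.01,0,0,0,-1],[0,0,-0.03,0,0,0,-1],[0,0,-0.06,0,0,0,-1],[0,0,-0.1,0,0,0,-1],[0,0,-0.12,0,0,0,-1],[0,0,-0.12,0,0,0,-1]]'
python3 - <<'E'
from h import *
delta([459,-277,110],-0.161)
E
```

```text
clock: 21.38
position: [454.2, 295.2, 120.9]
ee_rot: [0.997, 0.081, 0.003, -0.002]
contact_force: [0.2, 0.5, -1.3]
gripper_width: 18.0
grasp_force: 60.2
tool x axis [0.987 0.162 0.006] y [ 0.162 -0.987 -0.003] pos [454.2 295.2 120.9]
shift m [-0.0879  0.5655  0.0086]
rotvec [-0.0041 -0.0059  0.3234]
```

```bash
python3 -m handwheel '[[0,0.03,0,0,0,0.02,-1],[-0.01,0.09,0,0,0,0.05,-1],[-0.02,0.15,0,0,0,0.08,-1],[-0.03,0.21,0,0,0,0.12,-1],[-0.04,0.27,0,0,0,0.16,-1],[-0.05,0.33,0,0,0,0.2,-1],[-0.06,0.39,0,0,0,0.24,-1],[-0.07,0.45,0.005,0,0,0.28,-1],[-0.08,0.51,0.008,0,0,0.31,-1],[-0.088,0.55,0.008,0,0,0.323,-1]]'
python3 -m handwheel '[[0,0.01,0,0,0,0,-1],[0,0.015,0,0,0,0,-1],[0,0.015,0,0,0,0,-1]]'
python3 - <<'E'
from h import *
delta([459,-277,-17],-0.161)
p,d=get_image("scene"); np.savez("scene7.npz",p=p,d=d)
cv2.imwrite("pics/s7.png",cv2.resize(p[60:165,140:265],None,fx=5.6,fy=5.6,interpolation=cv2.INTER_CUBIC))
E
```

```text
clock: 22.62
position: [454.3, -265.1, 109.1]
ee_rot: [0.997, -0.082, -0.0, -0.0]
contact_force: [1.6, 0.4, -0.9]
gripper_width: 17.9
grasp_force: 60.2
clock: 23.0
position: [453.0, -277.2, 110.6]
ee_rot: [0.997, -0.08, 0.001, -0.0]
contact_force: [0.4, -0.3, -1.4]
gripper_width: 18.0
grasp_force: 60.2
tool x axis [ 0.987 -0.159  0.002] y [-0.159 -0.987 -0.   ] pos [ 453.  -277.2  110.6]
shift m [ 0.0057 -0.0011  0.1276]
rotvec [-0.0004 -0.0019  0.001 ]
```

View pics/s7.png

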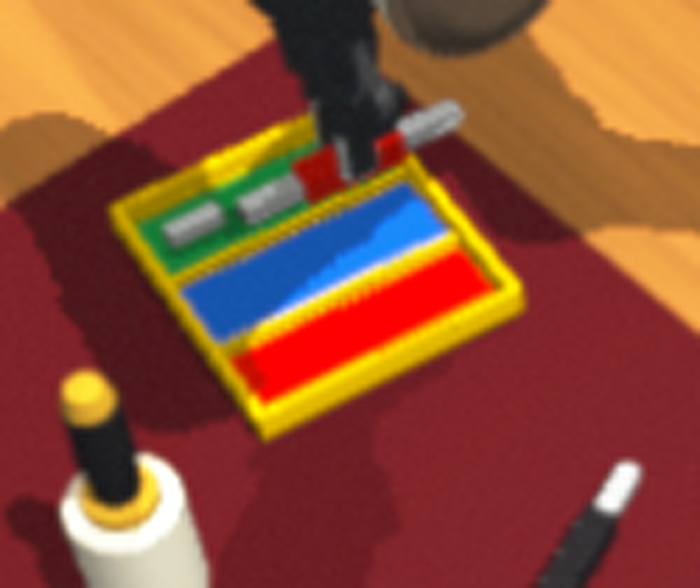

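Green lies in its lane (end at (195,225)). Red is held level at (350,160), above its lane. Lowering.

```bash
python3 -m handwheel '[[0.005,-0.001,0.03,0,0,0,-1],[0.005,-0.001,0.06,0,0,0,-1],[0.005,-0.001,0.09,0,0,0,-1],[0.005,-0.001,0.115,0,0,0,-1],[0.005,-0.001,0.123,0,0,0,-1],[0.005,-0.001,0.128,0,0,0,-1],[0.005,-0.001,0.128,0,0,0,-1]]'
python3 -m handwheel '[[0,0,0,0,0,0,-0.4],[0,0,0,0,0,0,-0.4],[0,0,0,0,0,0,-0.4]]'
python3 -m handwheel '[[0,0,-0.01,0,0,0,-0.4],[0,0,-0.03,0,0,0,-0.4],[0,0,-0.07,0,0,0,-0.4],[0,0,-0.12,0,0,0,-0.4],[0,0,-0.15,0,0,0,-0.4],[0,0,-0.15,0,0,0,-0.4]]'
python3 - <<'E'
from h import *
delta([429.5,390.8,130],0.16)
E
```

```text
clock: 23.92
position: [459.1, -277.8, -16.5]
ee_rot: [0.997, -0.08, 0.002, 0.0]
contact_force: [-0.4, 0.1, -0.7]
gripper_width: 17.8
grasp_force: 60.2
clock: 24.3
position: [458.8, -278.1, -16.6]
ee_rot: [0.997, -0.08, 0.002, 0.0]
contact_force: [-0.4, 0.4, 0.9]
gripper_width: 25.5
grasp_force: 0.0
clock: 25.05
position: [460.0, -278.5, 136.6]
ee_rot: [0.997, -0.08, 0.005, 0.001]
contact_force: [-0.6, -0.2, -0.7]
gripper_width: 25.8
grasp_force: 0.0
tool x axis [ 0.987 -0.16   0.01 ] y [-0.16  -0.987  0.001] pos [ 460.  -278.5  136.6]
shift m [-0.1371 -0.6558  0.0045]
rotvec [ 0.0027 -0.0097 -0.3205]
```

```bash
python3 -m handwheel '[[-0.005,-0.03,0,0,0,0,-0.15],[-0.015,-0.09,0,0,0,-0.04,-0.15],[-0.03,-0.15,0,0,0,-0.07,-0.15],[-0.045,-0.21,0,0,0,-0.1,-0.15],[-0.06,-0.27,0,0,0,-0.13,-0.15],[-0.07,-0.33,0,0,0,-0.16,-0.15],[-0.08,-0.39,0,0,0,-0.19,-0.15],[-0.09,-0.45,0,0,0,-0.22,-0.15],[-0.1,-0.5,0,0,0,-0.25,-0.15],[-0.11,-0.53,0,0,0,-0.27,-0.15]]'
python3 - <<'E'
from h import *
delta([429.5,390.8,110],0.16)
E
```

```text
clock: 26.3
position: [433.6, 264.9, 131.7]
ee_rot: [0.998, 0.056, 0.001, 0.001]
contact_force: [-0.1, -1.2, 0.3]
gripper_width: 36.5
grasp_force: 0.0
tool x axis [0.994 0.111 0.001] y [ 0.111 -0.994  0.002] pos [433.6 264.9 131.7]
shift m [ 0.0099 -0.1257  0.0215]
rotvec [ 0.0017 -0.001  -0.0484]
```

```bash
python3 -m handwheel '[[0.005,-0.05,0,0,0,-0.02,-0.15],[0.01,-0.1,0.01,0,0,-0.048,-0.15],[0.01,-0.126,0.02,0,0,-0.048,-0.15],[0.01,-0.126,0.02,0,0,-0.048,-0.15],[0.01,-0.126,0.02,0,0,-0.048,-0.15],[0.01,-0.126,0.02,0,0,-0.048,-0.15]]'
python3 - <<'E'
from h import *
delta([429.5,390.8,-2],0.16)
E
```

```text
clock: 27.05
position: [430.9, 388.1, 113.0]
ee_rot: [0.997, 0.078, 0.001, 0.0]
contact_force: [-0.9, 0.8, -0.3]
gripper_width: 36.3
grasp_force: 0.0
tool x axis [0.988 0.155 0.002] y [ 0.155 -0.988  0.001] pos [430.9 388.1 113. ]
shift m [-0.0012 -0.003   0.115 ]
rotvec [ 0.0007 -0.0025 -0.0042]
```

```bash
python3 -m handwheel '[[-0.001,-0.003,0.03,0,0,-0.003,-0.15],[-0.001,-0.003,0.06,0,0,-0.003,-0.15],[-0.001,-0.003,0.085,0,0,-0.003,-0.15],[-0.001,-0.003,0.1,0,0,-0.003,-0.15],[-0.001,-0.003,0.108,0,0,-0.003,-0.15],[-0.001,-0.003,0.114,0,0,-0.003,-0.15],[-0.001,-0.003,0.114,0,0,-0.003,-0.15]]'
python3 -m handwheel '[[0,0,0,0,0,0,-0.5],[0,0,0,0,0,0,-1],[0,0,0,0,0,0,-1],[0,0,0,0,0,0,-1],[0,0,0,0,0,0,-1]]'
```

```text
clock: 27.92
position: [429.6, 392.1, -1.2]
ee_rot: [0.997, 0.08, 0.001, 0.0]
contact_force: [0.5, -0.0, -0.9]
gripper_width: 36.0
grasp_force: 0.0
clock: 28.55
position: [430.0, 389.9, -0.4]
ee_rot: [0.997, 0.081, 0.001, 0.002]
contact_force: [2.9, -6.2, 4.2]
gripper_width: 17.8
grasp_force: 61.1
```

```bash
python3 -m handwheel '[[0,0,-0.01,0,0,0,-1],[0,0,-0.03,0,0,0,-1],[0,0,-0.06,0,0,0,-1],[0,0,-0.1,0,0,0,-1],[0,0,-0.12,0,0,0,-1],[0,0,-0.12,0,0,0,-1]]'
python3 -m handwheel '[[0,0.03,0,0,0,0.02,-1],[-0.01,0.09,0,0,0,0.05,-1],[-0.02,0.15,0,0,0,0.08,-1],[-0.03,0.21,0,0,0,0.12,-1],[-0.04,0.27,0,0,0,0.16,-1],[-0.05,0.33,0,0,0,0.2,-1],[-0.06,0.39,0,0,0,0.24,-1],[-0.07,0.45,0.005,0,0,0.28,-1],[-0.08,0.51,0.008,0,0,0.31,-1],[-0.088,0.55,0.008,0,0,0.323,-1]]'
python3 - <<'E'
from h import *
delta([448.5,-341.7,110],-0.161)
E
```

```text
clock: 29.3
position: [430.0, 393.9, 121.2]
ee_rot: [0.997, 0.08, 0.003, -0.002]
contact_force: [-0.3, -0.5, -1.6]
gripper_width: 17.9
grasp_force: 60.5
clock: 30.55
position: [429.0, -166.9, 109.6]
ee_rot: [0.997, -0.083, 0.0, -0.0]
contact_force: [0.1, 0.4, -1.4]
gripper_width: 18.1
grasp_force: 60.4
tool x axis [ 0.986 -0.165  0.001] y [-0.165 -0.986 -0.   ] pos [ 429.  -166.9  109.6]
shift m [ 0.048   0.1692 -0.0004]
rotvec [-0.0002 -0.0007 -0.0044]
```

```bash
python3 -m handwheel '[[0.01,0.05,0,0,0,0,-1],[0.03,0.1,0,0,0,0,-1],[0.04,0.14,0,0,0,0,-1],[0.048,0.166,0,0,0,-0.004,-1],[0.048,0.168,0,0,0,-0.004,-1],[0.048,0.168,0,0,0,-0.004,-1],[0.048,0.168,0,0,0,-0.004,-1]]'
python3 - <<'E'
from h import *
delta([448.5,-341.7,-17],-0.161)
E
```

```text
clock: 31.42
position: [450.1, -337.4, 110.7]
ee_rot: [0.997, -0.079, 0.001, -0.0]
contact_force: [-0.9, 0.3, 0.0]
gripper_width: 17.9
grasp_force: 60.4
tool x axis [ 0.988 -0.157  0.002] y [-0.157 -0.988 -0.   ] pos [ 450.1 -337.4  110.7]
shift m [-0.0011  0.0045  0.1277]
rotvec [-0.0004 -0.002   0.0033]
```

```bash
python3 -m handwheel '[[-0.001,0.004,0.03,0,0,0.003,-1],[-0.001,0.004,0.06,0,0,0.003,-1],[-0.001,0.004,0.09,0,0,0.003,-1],[-0.001,0.004,0.115,0,0,0.003,-1],[-0.001,0.004,0.123,0,0,0.003,-1],[-0.001,0.004,0.128,0,0,0.003,-1],[-0.001,0.004,0.128,0,0,0.003,-1]]'
python3 -m handwheel '[[0,0,0,0,0,0,-0.4],[0,0,0,0,0,0,-0.4],[0,0,0,0,0,0,-0.4]]'
python3 -m handwheel '[[0,0,-0.01,0,0,0,-0.4],[0,0,-0.03,0,0,0,-0.4],[0,0,-0.07,0,0,0,-0.4],[0,0,-0.12,0,0,0,-0.4],[0,0,-0.16,0,0,0,-0.4],[0,0,-0.2,0,0,0,-0.4],[0,-0.06,-0.2,0,0,0,-0.4],[0,-0.12,-0.2,0,0,0,-0.4],[0,-0.18,-0.2,0,0,0,-0.4],[0,-0.18,-0.2,0,0,0,-0.4]]'
python3 - <<'E'
from h import *
p,d=get_image("top")
cv2.imwrite("pics/t9.png",cv2.resize(p[140:280,140:440],None,fx=2.66,fy=2.66,interpolation=cv2.INTER_CUBIC)); np.savez("top9.npz",p=p,d=d)
E
```

```text
clock: 32.3
position: [449.4, -342.3, -16.5]
ee_rot: [0.997, -0.081, 0.002, 0.0]
contact_force: [-0.2, -0.5, -1.1]
gripper_width: 18.3
grasp_force: 60.4
clock: 32.67
position: [449.2, -342.5, -16.6]
ee_rot: [0.997, -0.081, 0.002, 0.0]
contact_force: [-0.5, -0.0, 0.6]
gripper_width: 25.7
grasp_force: 0.0
clock: 33.92
position: [478.0, -161.4, 184.0]
ee_rot: [0.997, -0.078, 0.002, -0.0]
contact_force: [0.2, 0.5, 0.3]
gripper_width: 26.0
grasp_force: 0.0
```

View pics/t9.png

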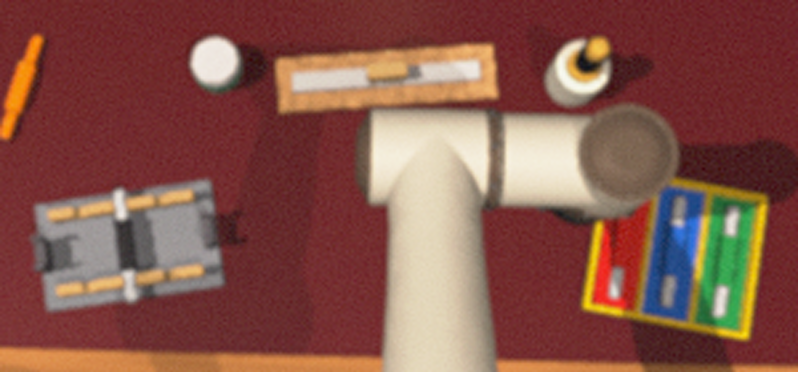

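The tools lie in their lanes (red (616,282), blue (675,250), green (725,260)), the bar is centred on the pad at (386,76), and the rack's black punch and the maul haven't moved. One height check, then I hand in.

```bash
python3 - <<'E'
from h import *
d=np.load("top9.npz")["d"]
P=[(140+x/2.66,140+y/2.66) for x,y in [(616,284),(680,210),(668,290),(732,222),(720,300),(310,80),(465,70)]]
w=dw("top",P,d); print(w.round(0))
c,s=np.cos(-.161),np.sin(-.161); q=w[:,:2]-[448.2,-341.7]; print((q@np.array([[c,-s],[s,c]])).round(0)[:5])
if (w[:5,2]<32).all(): print(job_done())
E
```

```text
[[ 405. -266.   21.]
 [ 501. -351.   10.]
 [ 399. -330.   24.]
 [ 485. -412.   23.]
 [ 388. -395.   21.]
 [ 656.  119.   13.]
 [ 674.  -78.   15.]]
[[-55.  68.]
 [ 53.  -0.]
 [-50.   4.]
 [ 48. -64.]
 [-51. -62.]]
the job is handed in; nothing more can be done
None
```

The job is handed in: the bar lies flat on the cork pad, grip up, and the red, blue and green setters are in their own lanes. From the last top picture, the rack punch and the maul look undisturbed; the arm hid the mat punch there, but it looked in place in a scene picture after green was laid down. The judge's verdict was not shown to me.

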